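# Draw out the sample tray

## Robot

A 6-joint arm with a two-finger parallel gripper is mounted at the origin on the work surface. World frame = base frame: x ahead of the robot, y to its left, z up, the work surface at z = 0. Lengths are in m, angles in rad, forces in N, time in s.
With the tool pointing down it reaches from about 0.375 to 0.9 m from the base axis. Payload 3.1 kg.
Tool frame: the origin (TCP) lies on the centre line of the jaws, within the pads' length; the fingertips stand ahead of it and the grasp point (between the pads) lies 3 mm ahead of it (robot.tip_reach is the z of the fingertips in the tool frame, in m); z points along the fingers, y is the line along which they close (so a half turn about z gives the same grasp; the last joint's range is limited). The gripper opens to 87 mm and grips with 3 to 60 N. Pads are 19 mm wide; open, the fingers measure 117 mm over their backs; the gripper's body (75 mm by 190 mm) begins 51 mm behind the grasp point.
Start: joints at [1.065, 0.527, 1.433, -0, 1.181, -0.178], TCP at [0.201, 0.592, 0.245] pointing down, gripper open.
Joint ranges: [-3.08, 3.08], [-0.75, 2.2], [0.22, 2.44], [-1.43, 4.57], [0, 2.65], [-2.85, 2.85]. Speed limits (rad/s): [2.79, 2.79, 3.14, 3.14, 3.14, 3.14].

## Interface

Orientations are given as a unit quaternion [x, y, z, w].
In Python, from rig import sensors, eyes, ticket, robot gives the robot as it stands.
- The arm moves only by the tool drive_tool, never from a script. Its argument "deltas" is a list that holds one entry, the list of rows, each a list of 6 numbers: the shift along the tool's x, y, z in mm, then the turn, a rotation vector about the tool's x, y, z in rad. A call has 1 to 8 rows; each row shifts and turns the commanded pose from where the row before left it, along the tool's axes as they then stand; what a row does not reach is not made up. A row lasts 1/12 s, in which the tool goes at most 41.7 mm and 7.16 degrees, less where a joint would pass 70% of its speed; a pose out of reach is approached as far as the arm can. A call is refused whole if a number of a shift passes 41.7 or a number of a turn 0.125, either way. A call with a gripper value outside its range is refused whole. "gripper" is the opening in per cent of the stroke, from 0 (shut) to 100 (fully open), set as the call begins (left out, the last holds). The fingers move at their own pace and stop on an object; "squeeze" is the grip in N (left out, the last holds). Time passes only in rows, so rows that do not move let the fingers close. It gives the time, the measured TCP pose, the force, the opening and the grip force at its end, in the units of the state.
- sensors.get_obs(): the state, without advancing time (a new reading comes with each control period).
- eyes.camera(name): name is "scene" or "top"; returns a dict with "img" (480x640x3 uint8, red, green, blue), "fov_y" (degrees; the focal length in pixels is half the picture's height over the tangent of half this angle, whatever the lens; pixels are square), "cx", "cy" (the principal point, pixels), "D" ([k1, k2, p1, p2, k3] as OpenCV has them; the pictures are not rectified), "xyz" and "attitude" of the camera in the world. Camera axes: x right, y up, looking along -z (the intrinsics and any distortion apply to the point x, -y, -z); pixel columns grow to the right and rows downward; lengths in m; the calibration is good to about 2 mm. A picture is of the moment at which its call begins. There is no depth.
- ticket.hand_in(): hands the job in; it is judged then, once.
The state is a dict: "time": time; "q": joint angles; "joint_velocities": joint speeds; "joint_torque": joint torques, N m; "position": TCP position; "tool_rot": TCP orientation; "ft_force": force on the tool from outside, world axes, zero at the start; "moment": the same for the moment, N m; "grip_width": finger opening in m; "grip_force": force on a finger pad.
Only numpy, scipy, OpenCV 4.12 (cv2) and the standard library are available. Lean on these libraries where they do the work, as an engineer would, in place of code of your own. Each camera call takes 0.05 s, during which the arm holds its last target. There are 200 camera calls.

## Task

Two sample readers stand on the lab bench, and only one tray may be out at a time: first push the grey tray fully home with your fingertips, then hook a fingertip behind the upright lip of the blue tray and draw it out along its rails as far as it goes. Do not pinch the lips, keep the two red-capped cups standing on the blue tray without lifting them, and leave everything else on the bench where it is.

Things in the scene. Friction and masses are not known exactly. Their poses are not given: they have to be found in the camera images.
- blue_tray (a joint): how far the blue tray is drawn out of its bay, in m; 0 = fully home against its inner stop, 0.12 = fully drawn out against its outer stop. Runs along the bay's rails; about 2 N of friction, stays where it is left. Starts within 10 mm of home.
- grey_tray (a joint): how far the empty grey tray is drawn out of its bay, in m; 0 = fully home against its inner stop, 0.12 = fully drawn out against its outer stop. Runs along the bay's rails; about 2 N of friction, stays where it is left. Starts 60 to 110 mm out.
- blue_lip (a point): lip at the front of the blue tray; moves with the tray; origin at the middle of the lip's top edge, 42 mm above the bench. x points into the bay (tray drawn along -x, pushed home along +x), y along the lip, z up. Upright plate 90 mm wide, 8 mm thick, rising 26 mm above the tray floor (its top 16 mm above the bench). Behind it lies bare floor, 82 mm wide between rims 6 mm high. Cup centres 85 mm or more behind it.
- grey_lip (a point): lip at the front of the grey tray; moves with the tray; origin at the middle of the lip's top edge, 42 mm above the bench. x points into the bay (tray drawn along -x, pushed home along +x), y along the lip, z up. Upright plate 90 mm wide, 8 mm thick, rising 26 mm above the tray floor (its top 16 mm above the bench). Behind it lies bare floor, 82 mm wide between rims 6 mm high. 
- blue_bay: sample reader of the blue tray, fixed to the bench: white bed 260 x 120 mm with two low rails, clear cover 116 mm wide with its top 70 mm up, white reader block 74 mm high at the back. Origin on the bench, 86 mm behind the lip's middle when the tray is home; x from lip to block. Bed spans x = -140 to 120 mm, cover -30 to 70 mm (56 mm behind a home lip)
- grey_bay: sample reader of the grey tray, like the blue one; which of the two stands on the left varies
- cup_a: left (+y) red-capped white specimen cup standing loose on the blue tray under the clear cover; origin at the centre of its underside
- cup_b: right (-y) red-capped white specimen cup standing loose on the blue tray under the clear cover; origin at the centre of its underside
- cup_a_mid (a point): centre of that cup, half-way up; 34 mm diameter, 42 mm high, about 45 g
- cup_b_mid (a point): centre of that cup, half-way up; 34 mm diameter, 42 mm high, about 45 g
- bench_cup_mid (a point): centre of a like red-capped cup standing on the bench between and in front of the bays, 42 mm high; leave alone
- bottle_mid (a point): centre of a glass bottle with a blue cap, 80 mm diameter, 170 mm high; leave alone
- tip_box_mid (a point): yellow box of pipette tips with a clear lid, 119 x 84 x 59 mm, point 30 mm up; leave alone
- carton_mid (a point): centre of a cardboard carton 180 x 100 x 80 mm; leave alone
- jar_mid (a point): centre of a jar, 56 mm diameter, 60 mm high; leave alone

How it is judged:
By the outcome, as a careful person would: the job done as asked, in the order asked, and still so for the second after the job is handed in, with the robot touching nothing.
It also fails if it takes over 53 s, if anything falls off the work surface, if the arm or the gripper's body presses on something with over 40 N, if the wrist force passes 120 N, or if a joint passes its speed limit or range.

## Working session

There is one attempt and no reset: what is moved stays moved. The work goes in short steps, Python scripts to look and compute and a tool call to move; the robot and the scene stay as the last step left them, time stands still between calls to the robot, and variables do not carry over. Pictures are saved under pics/ and viewed, at most 10 in all, crops included, and the job is handed in when it is done.

Besides the shell and the picture viewer there is one more tool, called after ">>>" as name(argument=value, ...) on one line, values as JSON. drive_tool: Moves the arm, as the interface text tells. Its arguments: {"type":"object","properties":{"deltas":{"type":"array"},"gripper":{"type":"number"},"squeeze":{"type":"number"}},"required":["deltas"]}

```bash
mkdir -p pics
cat > h.py <<'E'
import numpy as np, cv2
from scipy.spatial.transform import Rotation as R
from rig import sensors, eyes, ticket, robot
def cam(n):
    c=eyes.camera(n); f=240/np.tan(np.radians(c['fov_y'])/2)
    c['K']=np.array([[f,0,c['cx']],[0,f,c['cy']],[0,0,1.]]); c['D']=np.array(c['D'],float)
    a=np.array(c['attitude'],float); c['R']=R.from_quat(a).as_matrix() if a.size==4 else a.reshape(3,3)
    c['o']=np.array(c['xyz'],float); return c
def onplane(c,px,z):
    p=cv2.undistortPoints(np.array(px,float).reshape(-1,1,2),c['K'],c['D']).reshape(-1,2)
    d=np.c_[p[:,0],-p[:,1],-np.ones(len(p))]@c['R'].T
    return c['o']+d*((z-c['o'][2])/d[:,2])[:,None]
def proj(c,P):
    q=(np.atleast_2d(P)-c['o'])@c['R']; q=q*[1,-1,-1]
    return cv2.projectPoints(q,np.zeros(3),np.zeros(3),c['K'],c['D'])[0].reshape(-1,2)
E
python3 - <<'E'
from h import *
for n in('scene','top'):
    c=cam(n); cv2.imwrite(f'pics/{n}0.png',c['img'][:,:,::-1]); print(n,c['o'],c['attitude'],c['fov_y'],c['D'])
o=sensors.get_obs(); print(o, robot.tip_reach)
E
```

```text
scene [0.84755441 0.55223572 0.90602882] [0.0768862  0.30796943 0.9158064  0.24605279] 52.72580937868472 [-0.10948887  0.          0.          0.          0.        ]
top [0.36624524 0.0024177  1.38205964] [ 0.05097687 -0.05073836 -0.70341366  0.70713238] 50.08928086159403 [0.03266451 0.         0.         0.         0.        ]
{'time': 0.1, 'q': array([ 1.06447864e+00,  5.28388257e-01,  1.43380685e+00,  1.07905686e-07,
        1.18140306e+00, -1.78495621e-01]), 'joint_velocities': array([-0.0020374 , -0.00030031, -0.00273948,  0.00056039, -0.00039155,
        0.00112064]), 'joint_torque': array([-1.90813425e-04, -4.40987456e+01, -1.77150929e+01,  6.34915754e-02,
        5.33531466e-02, -5.40097017e-05]), 'position': array([0.20089484, 0.59116156, 0.24364981]), 'tool_rot': array([ 1.63177993e-01,  9.86596137e-01, -9.44530084e-04, -3.36727870e-04]), 'ft_force': array([0.10261724, 0.11351532, 0.11715769]), 'moment': array([-0.01046806, -0.02815035,  0.0057557 ]), 'grip_force': 0.0, 'grip_width': 0.08712077881431356} 0.022
```

View pics/scene0.png

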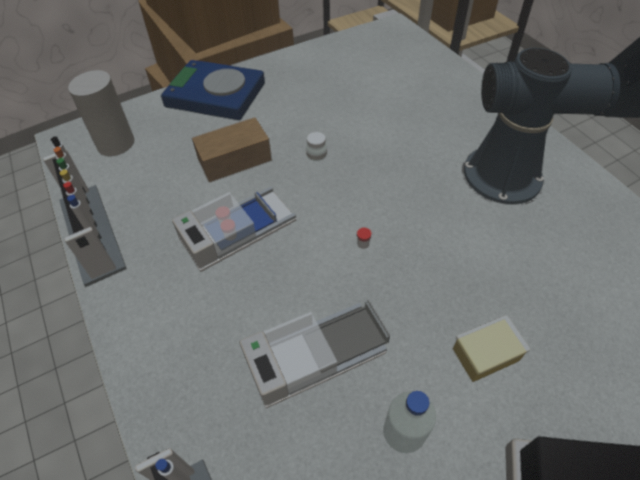

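View pics/top0.png

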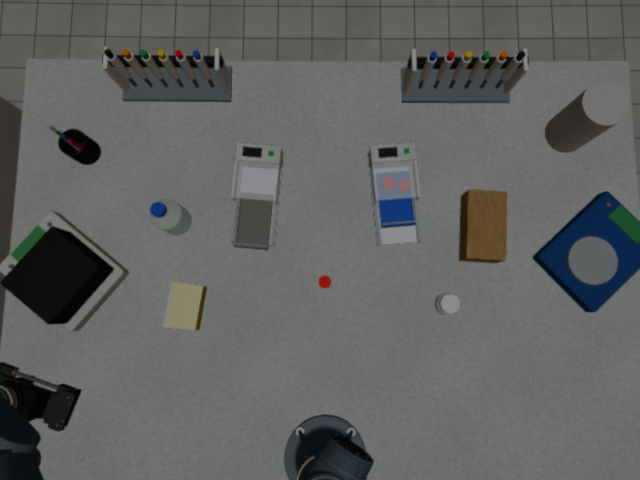

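The scene picture shows the grey tray out (lip near 378,320) and the blue tray near home (lip near 265,205). In the top picture the grey bay is at left (lip near 252,247), the blue bay at right (lip near 398,225), the bench cup at (325,282), and the arm is clear of both.

Run:
```python
from h import *
c=cam('top'); im=c['img'][:,:,::-1]
a=im[135:255,222:292]; b=im[135:255,362:432]
cv2.imwrite('pics/crop.png',cv2.resize(np.hstack([a,b]),None,fx=5,fy=5,interpolation=cv2.INTER_CUBIC)[:600])
hsv=cv2.cvtColor(im.copy(),cv2.COLOR_BGR2HSV)
m=cv2.inRange(hsv,(105,120,60),(130,255,255)); m[:,:362]=0;m[:,432:]=0;m[:135]=0;m[255:]=0
p=cv2.findNonZero(m); r=cv2.minAreaRect(p); bx=cv2.boxPoints(r); print('blue',bx, onplane(c,bx,.042).round(4).tolist())
# bay block backs/bed front: bed corners
for nm,x0,x1 in(('g',222,292),('b',362,432)):
    s=hsv[135:255,x0:x1]; w=cv2.inRange(s,(0,0,165),(180,45,255)); w=cv2.morphologyEx(w,cv2.MORPH_CLOSE,np.ones((3,3)))
    n,l,st,ce=cv2.connectedComponentsWithStats(w)
    for i in range(1,n):
        if st[i,4]>60: print(nm,st[i]+[x0,135,0,0,0])
c2=(cv2.inRange(hsv,(0,150,100),(8,255,255))); p=cv2.findNonZero(c2[265:300,310:340]); print('cup',onplane(c,[p.reshape(-1,2).mean(0)+[310,265]],.042))
```

```text
blue [[378.51727 200.20692]
 [412.86212 197.34486]
 [415.06213 223.74486]
 [380.7173  226.60692]] [[0.6601, -0.1389, 0.042], [0.6683, -0.2303, 0.042], [0.597, -0.2348, 0.042], [0.5889, -0.144, 0.042]]
cup [[0.44340276 0.00405423 0.042     ]]
```

View pics/crop.png

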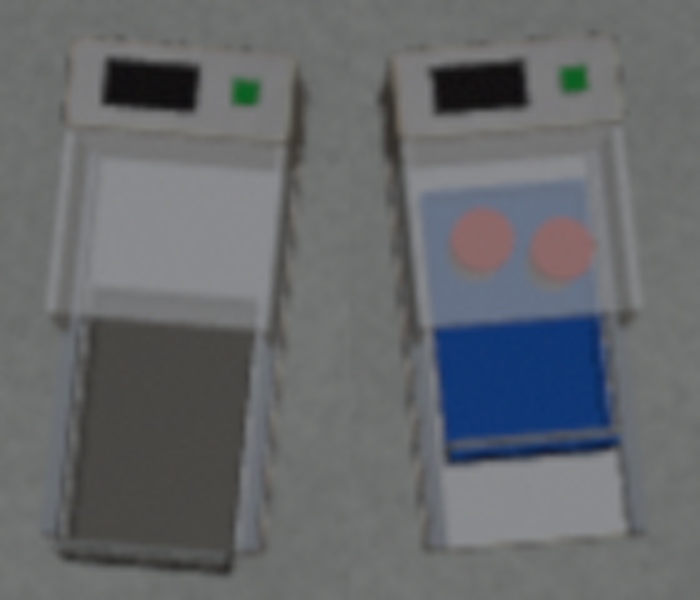

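The crop shows the grey lip's top edge at full-frame pixels of about (234,244.6) to (268.4,247), and the blue lip's at about (381.6,223.6) to (415.6,222.2). The cups are under the blue cover. I'll turn these into poses.

```bash
cat > m.py <<'E'
from h import *
c=cam('top'); im=c['img']
g=cv2.cvtColor(im,cv2.COLOR_RGB2GRAY).astype(float)
def P(x,y,z,right=0): return onplane(c,[[(x-2)/5+(222 if not right else 292),(y-2)/5+135]],z)[0]
for n,r,L,B in(('grey',0,[(62,548),(232,560)],[(75,38),(300,58),(65,125),(290,142)]),('blue',1,[(448,443),(618,435)],[(390,50),(618,38),(400,140),(625,125)])):
    l=[P(*p,.042,r) for p in L]; b=[P(*p,.074,r) for p in B]
    lc=np.mean(l,0); bc=np.mean(b,0); d=bc-lc
    print(n,'lip',lc.round(4),'w',np.linalg.norm(l[0]-l[1]).round(4),'block',bc.round(4),'yaw axis',np.degrees(np.arctan2(d[1],d[0])).round(2),'dist',np.hypot(*d[:2]).round(4))
    for a,q in((l[1],l[0]),(b[1],b[0]),(b[3],b[2])): v=q-a; print('  yaw',np.degrees(np.arctan2(-v[0],v[1])).round(2),np.hypot(*v[:2]).round(4))
E
python3 m.py
```

```text
grey lip [0.537  0.1974 0.042 ] w 0.0896 block [0.7789 0.1803 0.074 ] yaw axis -4.05 dist 0.2425
  yaw -3.78 0.0896
  yaw -4.86 0.1192
  yaw -4.08 0.1185
blue lip [ 0.6004 -0.1904  0.042 ] w 0.09 block [ 0.7821 -0.1754  0.074 ] yaw axis 4.7 dist 0.1823
  yaw 3.02 0.09
  yaw 3.33 0.1205
  yaw 4.16 0.1184
```

>>> drive_tool(deltas=[[[0,0,0,0,0,-0.084],[0,0,0,0,0,-0.084],[0,0,0,0,0,-0.084],[-24,-28,0,0,0,0],[-24,-28,0,0,0,0],[-24,-28,0,0,0,0],[-24,-28,0,0,0,0],[-24,-28,0,0,0,0]]], gripper=0, squeeze=5)

```text
time: 0.87
position: [0.3107, 0.4416, 0.2444]
tool_rot: [0.038, 0.999, -0.0, -0.0]
ft_force: [0.1, 1.8, -0.1]
grip_width: 0.0416
grip_force: 0.0
```

>>> drive_tool(deltas=[[[-24,-28,0,0,0,0],[-24,-28,0,0,0,0],[-24,-28,0,0,0,0],[-24,-28,0,0,0,0],[-24,-28,0,0,0,0],[-24,-28,0,0,0,0],[-24,-28,0,0,0,0],[-24,-28,0,0,0,0]]])

```text
time: 1.53
position: [0.4855, 0.2035, 0.2445]
tool_rot: [0.038, 0.999, 0.0, -0.0]
ft_force: [-0.2, 0.9, 0.9]
grip_width: 0.0007
grip_force: 0.0
```

>>> drive_tool(deltas=[[[0,0,36,0,0,0],[0,0,36,0,0,0],[0,0,36,0,0,0],[0,0,36,0,0,0],[0,0,30,0,0,0],[0,0,20,0,0,0],[0,0,0,0,0,0],[0,0,0,0,0,0]]])

```text
time: 2.2
position: [0.4841, 0.205, 0.0497]
tool_rot: [0.038, 0.999, -0.0, -0.001]
ft_force: [0.1, -0.2, 0.7]
grip_width: 0.0007
grip_force: 0.0
```

>>> drive_tool(deltas=[[[-8,0,0,0,0,0],[-8,0,0,0,0,0],[-8,0,0,0,0,0],[-6,0,0,0,0,0],[-6,0,0,0,0,0],[-6,0,0,0,0,0],[-6,0,0,0,0,0],[-6,0,0,0,0,0]]])

```text
time: 2.87
position: [0.5381, 0.2009, 0.0506]
tool_rot: [0.038, 0.999, -0.0, -0.001]
ft_force: [-2.7, 0.9, 2.6]
grip_width: 0.0005
grip_force: 1.2
```

>>> drive_tool(deltas=[[[-5,0,0,0,0,0],[-5,0,0,0,0,0],[-5,0,0,0,0,0],[-5,0,0,0,0,0],[-5,0,0,0,0,0],[-4,0,0,0,0,0],[-3,0,0,0,0,0],[-3,0,0,0,0,0]]])

```text
time: 3.53
position: [0.5737, 0.1982, 0.0504]
tool_rot: [0.038, 0.999, -0.0, -0.0]
ft_force: [-2.2, -0.5, 1.0]
grip_width: 0.0004
grip_force: 1.1
```

>>> drive_tool(deltas=[[[-2,0,0,0,0,0],[-2,0,0,0,0,0],[-2,0,0,0,0,0],[-2,0,0,0,0,0]]])

```text
time: 3.87
position: [0.5813, 0.1976, 0.0504]
tool_rot: [0.038, 0.999, -0.0, -0.0]
ft_force: [-3.2, -1.3, 0.7]
grip_width: 0.0002
grip_force: 1.1
```

>>> drive_tool(deltas=[[[-2,0,0,0,0,0],[-2,0,0,0,0,0],[-2,0,0,0,0,0]]])

```text
time: 4.12
position: [0.585, 0.1974, 0.0504]
tool_rot: [0.038, 0.999, -0.0, -0.003]
ft_force: [-9.4, 0.2, 7.5]
grip_width: 0.0007
grip_force: 4.6
```

>>> drive_tool(deltas=[[[-1.5,0,0,0,0,0],[-1.5,0,0,0,0,0],[0,0,0,0,0,0]]])

```text
time: 4.37
position: [0.585, 0.1974, 0.0504]
tool_rot: [0.038, 0.999, -0.0, -0.006]
ft_force: [-10.8, 0.6, 8.4]
grip_width: 0.0003
grip_force: 5.5
```

>>> drive_tool(deltas=[[[15,0,0,0,0,0],[30,0,0,0,0,0],[10,0,-35,0,0,0],[0,0,-35,0,0,0],[0,-30,-25,0,0,0.06],[0,-40,0,0,0,-0.06],[0,-40,0,0,0,-0.05],[0,-40,0,0,0,-0.05]]])

```text
time: 5.03
position: [0.5254, 0.0509, 0.1471]
tool_rot: [-0.014, 1.0, -0.0, 0.003]
ft_force: [-0.4, 0.4, 0.4]
grip_width: 0.0003
grip_force: 0.0
```

Run:
```python
from h import *
for n in('scene',):
    c=cam(n); cv2.imwrite(f'pics/{n}1.png',c['img'][:,:,::-1])
c=cam('top');cv2.imwrite('pics/top1.png',cv2.resize(c['img'][135:255,222:292,::-1],None,fx=5,fy=5,interpolation=cv2.INTER_CUBIC))
o=sensors.get_obs();print(o['position'],o['tool_rot'])
```

```text
[0.52634049 0.04674962 0.14654126] [-9.29248732e-03  9.99952344e-01 -9.39388944e-04  2.84207138e-03]
```

View pics/top1.png

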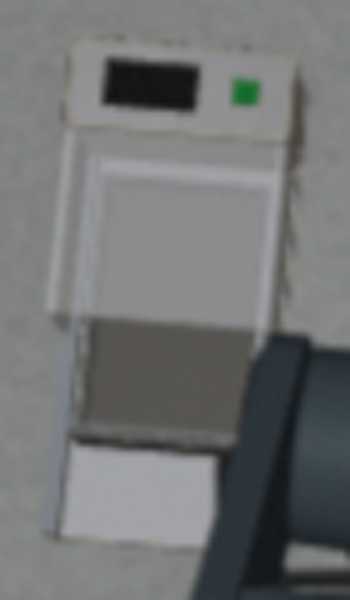

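The grey tray is home: its lip now sits at crop row ~440 with the bed exposed in front. Next I'll go above the bare floor behind the blue lip.

>>> drive_tool(deltas=[[[0,0,0,0,0,-0.05],[-12,-34.5,0,0,0,0],[-12,-34.5,0,0,0,0],[-12,-34.5,0,0,0,0],[-12,-34.5,0,0,0,0],[-12,-34.5,0,0,0,0],[-12,-34.5,0,0,0,0],[-12,-34.5,0,0,0,0]]])

```text
time: 5.8
position: [0.6277, -0.1841, 0.146]
tool_rot: [-0.037, 0.999, -0.0, 0.002]
ft_force: [0.9, 0.2, -0.2]
grip_width: 0.0004
grip_force: 0.0
```

Run:
```python
from h import *
c=cam('scene'); o=sensors.get_obs();print(o['position'],o['tool_rot'])
i=c['img'][160:280,160:320,::-1]; cv2.imwrite('pics/s2.png',cv2.resize(i,None,fx=5,fy=5,interpolation=cv2.INTER_CUBIC))
t=o['position']-[0,0,.022]
print((proj(c,[t,[t[0],t[1],.042],[.6004,-.1904,.042]])-[160,160])*5)
```

```text
[ 0.63199215 -0.1923284   0.14664432] [-0.03532437  0.99934961 -0.00458456  0.0056143 ]
[[432.31644559 117.90813311]
 [456.27422999 239.13323301]
 [518.06642727 216.32248856]]
```

View pics/s2.png

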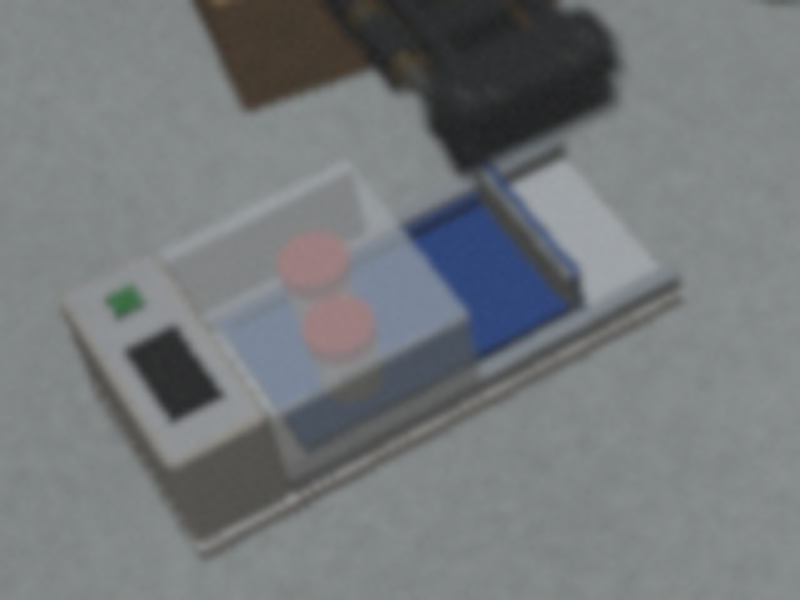

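The scene crop shows the bare blue floor between the lip (top edge from (490,170) to (578,272)) and the cover edge (415,235)–(470,320), with the gripper above it. I'll descend a little nearer the lip.

>>> drive_tool(deltas=[[[3,0,15,0,0,0],[0,0,25,0,0,0],[0,0,15,0,0,0],[0,0,5,0,0,0],[0,0,0,0,0,0],[0,0,0,0,0,0]]])

```text
time: 6.35
position: [0.6235, -0.1827, 0.086]
tool_rot: [-0.037, 0.999, -0.0, 0.001]
ft_force: [0.2, 0.0, 0.3]
grip_width: 0.0006
grip_force: 0.0
```

>>> drive_tool(deltas=[[[0,0,8,0,0,0],[0,0,10,0,0,0],[0,0,8,0,0,0],[0,0,6,0,0,0],[0,0,4,0,0,0],[0,0,2,0,0,0],[0,0,0,0,0,0]]])

```text
time: 6.93
position: [0.6222, -0.1828, 0.0468]
tool_rot: [-0.037, 0.999, 0.0, -0.001]
ft_force: [-0.5, -0.5, -0.1]
grip_width: 0.0007
grip_force: 0.0
```

>>> drive_tool(deltas=[[[0,-3,0,0,0,0],[0,-3,0,0,0,0],[2,0,0,0,0,0],[2,0,0,0,0,0],[2,0,0,0,0,0],[1.5,0,0,0,0,0],[1.5,0,0,0,0,0],[1.5,0,0,0,0,0]]])

```text
time: 7.6
position: [0.6129, -0.1897, 0.0477]
tool_rot: [-0.037, 0.999, -0.0, 0.001]
ft_force: [2.2, 0.3, -0.9]
grip_width: 0.0005
grip_force: 1.1
```

>>> drive_tool(deltas=[[[1.5,0,0,0,0,0],[1.5,0,0,0,0,0],[1.5,0,0,0,0,0],[1.5,0,0,0,0,0],[1.5,0,0,0,0,0],[1.5,0,0,0,0,0],[1.5,0,0,0,0,0],[1.5,0,0,0,0,0]]])

```text
time: 8.27
position: [0.6005, -0.1907, 0.0477]
tool_rot: [-0.037, 0.999, -0.0, 0.0]
ft_force: [2.9, 0.5, 0.0]
grip_width: 0.0003
grip_force: 1.1
```

>>> drive_tool(deltas=[[[2,0,0,0,0,0],[2.5,0,0,0,0,0],[3,0,0,0,0,0],[3,0,0,0,0,0],[3,0,0,0,0,0],[3,0,0,0,0,0],[3,0,0,0,0,0],[3,0,0,0,0,0]]])

```text
time: 8.93
position: [0.578, -0.1927, 0.0476]
tool_rot: [-0.037, 0.999, -0.0, 0.0]
ft_force: [1.9, -1.1, 0.3]
grip_width: 0.0004
grip_force: 1.1
```

>>> drive_tool(deltas=[[[3,0,0,0,0,0],[3,0,0,0,0,0],[3,0,0,0,0,0],[3,0,0,0,0,0],[3,0,0,0,0,0],[3,0,0,0,0,0],[3,0,0,0,0,0],[3,0,0,0,0,0]]])

```text
time: 9.6
position: [0.5539, -0.1941, 0.0476]
tool_rot: [-0.037, 0.999, -0.0, 0.0]
ft_force: [2.1, -2.1, 0.2]
grip_width: 0.0002
grip_force: 1.1
```

>>> drive_tool(deltas=[[[3,0,0,0,0,0],[3,0,0,0,0,0],[3,0,0,0,0,0],[3,0,0,0,0,0],[3,0,0,0,0,0],[3,0,0,0,0,0],[3,0,0,0,0,0],[3,0,0,0,0,0]]])

```text
time: 10.27
position: [0.5299, -0.1959, 0.0475]
tool_rot: [-0.037, 0.999, 0.0, -0.0]
ft_force: [1.2, -1.5, 0.4]
grip_width: 0.0005
grip_force: 1.1
```

>>> drive_tool(deltas=[[[3,0,0,0,0,0],[3,0,0,0,0,0],[3,0,0,0,0,0],[3,0,0,0,0,0],[2.5,0,0,0,0,0],[2,0,0,0,0,0],[1.5,0,0,0,0,0],[1.5,0,0,0,0,0]]])

```text
time: 10.93
position: [0.5105, -0.1972, 0.0475]
tool_rot: [-0.037, 0.999, 0.0, -0.0]
ft_force: [2.2, -1.6, 0.0]
grip_width: 0.0006
grip_force: 1.1
```

>>> drive_tool(deltas=[[[1.5,0,0,0,0,0],[1.5,0,0,0,0,0],[1.5,0,0,0,0,0],[1.5,0,0,0,0,0],[1,0,0,0,0,0],[1,0,0,0,0,0],[1,0,0,0,0,0],[1,0,0,0,0,0]]])

```text
time: 11.6
position: [0.5007, -0.1981, 0.0475]
tool_rot: [-0.037, 0.999, -0.0, -0.0]
ft_force: [2.4, -1.3, -0.3]
grip_width: 0.0004
grip_force: 1.0
```

>>> drive_tool(deltas=[[[1,0,0,0,0,0],[1,0,0,0,0,0],[1,0,0,0,0,0],[1,0,0,0,0,0],[1,0,0,0,0,0]]])

```text
time: 12.02
position: [0.4982, -0.1984, 0.0477]
tool_rot: [-0.036, 0.999, -0.0, 0.003]
ft_force: [10.1, 4.4, -4.6]
grip_width: 0.0004
grip_force: 5.4
```

>>> drive_tool(deltas=[[[1,0,0,0,0,0],[1,0,0,0,0,0],[0,0,0,0,0,0]]])

```text
time: 12.27
position: [0.4981, -0.1985, 0.0477]
tool_rot: [-0.036, 0.999, -0.001, 0.005]
ft_force: [14.4, 5.4, -5.5]
grip_width: 0.0003
grip_force: 6.8
```

>>> drive_tool(deltas=[[[-4,0,0,0,0,0],[-6,0,0,0,0,0],[0,0,0,0,0,0],[0,0,-15,0,0,0],[0,0,-30,0,0,0],[0,0,-35,0,0,0],[0,0,-35,0,0,0],[0,0,-20,0,0,0]]])

```text
time: 12.93
position: [0.5035, -0.1979, 0.1855]
tool_rot: [-0.037, 0.999, -0.001, 0.0]
ft_force: [0.7, -0.4, 0.5]
grip_width: 0.0005
grip_force: 0.0
```

>>> drive_tool(deltas=[[[15,20,0,0,0,0],[25,30,0,0,0,0],[25,30,0,0,0,0],[15,35,0,0,0,0],[0,40,0,0,0,0],[0,40,0,0,0,0],[0,20,0,0,0,0],[0,0,0,0,0,0]]])

```text
time: 13.6
position: [0.4045, 0.0142, 0.1823]
tool_rot: [-0.039, 0.999, 0.001, -0.003]
ft_force: [-0.5, -0.6, 0.4]
grip_width: 0.0008
grip_force: 0.0
```

Run:
```python
from h import *
c=cam('scene'); cv2.imwrite('pics/s3.png',c['img'][:,:,::-1])
c=cam('top');cv2.imwrite('pics/t3.png',cv2.resize(c['img'][135:285,222:432,::-1],None,fx=3.8,fy=3.8,interpolation=cv2.INTER_CUBIC))
o=sensors.get_obs();print(o['time'],o['position'],o['ft_force'])
```

```text
13.7 [0.40713106 0.01114829 0.18248646] [-0.39736041 -0.11233027  0.92050066]
```

View pics/s3.png

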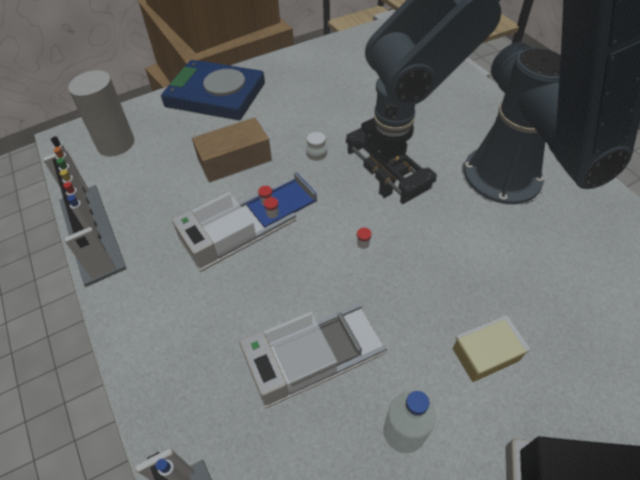

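View pics/t3.png

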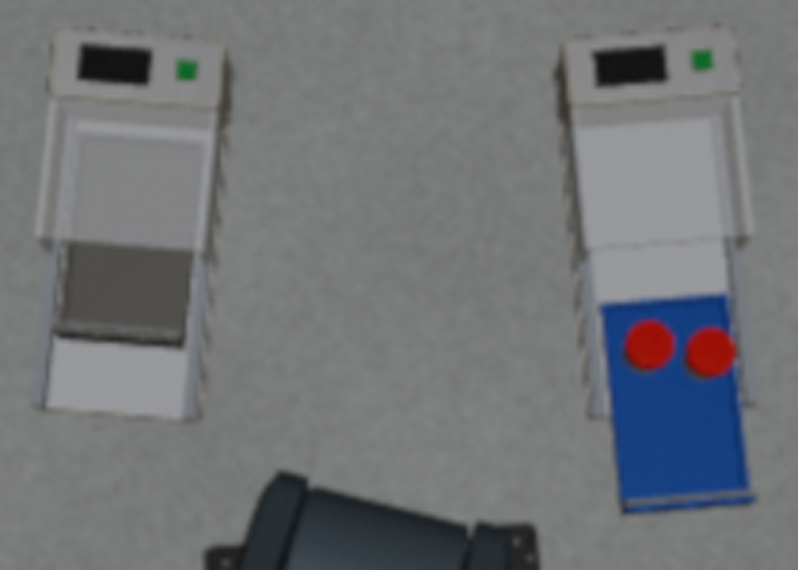

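Both pictures show the grey tray home, the blue tray fully out with both cups standing, the bench cup untouched at (364,236), and the arm clear.

```bash
python3 -c "
from rig import ticket
print(ticket.hand_in())"
```

```text
the job is handed in; nothing more can be done
None
```

I pushed the grey tray home against its inner stop, then drew the blue tray out against its outer stop; both cups are still standing, nothing else was touched, and the job is handed in at about 14 s (the verdict was not returned).

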